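# Put the check weight away in its screw-cap case

### The job

Put the largest of the three check weights away: stand it gently in the well of the metal case that is clamped in the bench stand, then set the steel cap squarely over it and screw it clockwise until it is just snug on the rubber seal, so that the weight is kept dry. Stop as soon as the turning resistance has clearly risen: the soft seal is crushed if the cap is overtightened or pressed down hard. Let go of the cap when it is snug, and leave the two smaller weights and the little beaker where they are.

Things in the scene. Friction and masses are not known exactly. Their poses are not given: they have to be found in the camera images.
- case: The weight's case: an open aluminium canister, upright, clamped by a grey split collar (to 26 mm height, 100 mm over its ears) in a round dark cast stand, 122 mm across and 12 mm high. Fixed. Origin on the table under the canister's axis, z up. Its neck is 50 mm across, from 30 to 50 mm height, bevelled to 46 mm at the top.
- case_well (a point): Centre of the floor of the case's round well, 19 mm above the case's origin. The well is 36 mm wide and open at the rim, 50 mm above the case's origin.
- case_thread (a point): On the case's axis, at the top of its thread, 45 mm above its origin. Three ridges round the neck, 59 mm across, 3 mm thick; between them three gaps 35 deg wide, centred at 0, 120, 240 deg of the case's frame (x axis = 0), marked by ticks on the shoulder below. From its gap each ridge runs 85 deg clockwise and down; its underside falls from 45 to 38 mm, 4.7 mm per rad.
- seal: The black rubber sealing ring on the rim of the case, 43 mm across, in a groove. Origin on the case's axis at the groove's floor, 50 mm above the case's origin. The ring's free top stands 3 to 6 mm above that; this differs from seal to seal and is not seen in this pose. It is springy: 12 N for each mm that the cap squeezes it. Snug is a squeeze of 8 to 24 N; over 26 N it is crushed.
- cap: The loose steel screw cap, 0.3 kg, standing on its skirt, 69 mm outside and 64 mm inside. Its shoulder, 18 mm above the lower edge inside, lands on the seal. Origin at the centre of the lower edge, z up. Put on with its lugs in the gaps, it drops until its origin is 34 to 39 mm above the case's origin, resting on the seal; with the lugs still on top of the ridges it stays at 39.5 to 47 mm.
- cap_crown (a point): The place to grip the cap: middle of its knurled crown, on the axis, 33.5 mm above the cap's origin. The crown is 40 mm across, from 22 to 45 mm height; its hollow (33 mm wide, closed at 41 mm) clears the weight's knob. Turn clockwise, seen from above, to tighten; friction in the thread keeps the cap where it is let go.
- cap_lugs (a point): On the cap's axis, 4 mm above its origin, level with its three inner lugs: 4 mm thick, reaching in to 53 mm across, at 0, 120, 240 deg of the cap's frame, each marked by a raised ridge outside. Clockwise from the gaps it turns easily for 40 to 80 deg (differs with the seal), until the lugs bite under the ridges, pull the cap down off a light press, and squeeze the seal.
- weight_200g: The largest check weight, brass-coloured: 32 mm diameter body 31 mm high, tapering above that to a neck at 37 mm, and a knob of 20 mm diameter from 42 to 49 mm; 0.2 kg. Origin at the centre of its underside. Stands on the wooden stand at the start.
- weight_100g: The middle check weight, steel, 26 mm diameter, 39 mm high. Origin at the centre of its underside. A bystander on the wooden stand.
- weight_50g: The smallest check weight, steel, 20 mm diameter, 31 mm high. Origin at the centre of its underside. A bystander on the wooden stand.
- weight_block: Wooden stand of the weights, fixed, 46 x 118 x 18 mm; origin at the centre of its underside. The weights stand on its top in a row along its y axis, 40 mm apart; which stands where varies.
- beaker_small: Small clear beaker, 64 mm wide, 78 mm high; origin near the centre of its underside. A bystander.
- cap_snug (a point): On the axis at the cap's shoulder, 18 mm above its origin, where it meets the seal. Turned on by small steps (about half a degree each; quick or larger steps spring back and read low), the cap resists with under 0.1 N m at the bite and with 0.2 to 0.35 N m when snug (about 15 N on the seal), 14 to 21 deg past the bite; 27 deg past it the seal is crushed.
Not all that is in view belongs to the job. What is shaped like the weight_200g but green or turquoise is not meant.

How it is judged:
By the outcome, as a careful person would: the job done as asked, in the order asked, and still so for the second after the job is handed in, with the robot touching nothing.
It also fails if it takes over 72 s, if anything falls off the work surface, if the arm or the gripper's body presses on something with over 40 N, if the wrist force passes 120 N, or if a joint passes its speed limit or range.

### The arm

A 7-joint arm with a two-finger parallel gripper is mounted at the origin on a cart in front of the work surface, level with it; the furniture and walls round the work are solid. World frame = base frame: x ahead of the robot, y to its left, z up, the work surface at z = 0. Lengths are in m, angles in rad, forces in N, time in s.
With the tool pointing down it reaches from about 0.35 to 0.775 m from the base axis. Payload 3.1 kg.
Tool frame: the origin (TCP) lies at the very end of the fingers, on their centre line; the grasp point (between the pads) lies 19 mm behind it (manip.grasp_offset is the z of the grasp point in the tool frame, in m); z points along the fingers, y is the line along which they close (so a half turn about z gives the same grasp; the last joint's range is limited). The gripper opens to 85 mm and grips with 20 to 120 N. Pads are 22 mm wide; open, the fingers measure 114 mm over their backs; the gripper's body (76 mm by 85 mm) begins 54 mm behind the grasp point. The pads swing forward as they close: fully open they stand 13 mm farther back than shut.
Start: joints at [1.172, 0.311, 0.014, 1.512, -0.004, 1.319, -0.027], TCP at [0.192, -0.515, 0.231] pointing down, gripper open.
Joint ranges: [-2.7, 2.7], [-0.3, 1.91], [-1.27, 1.3], [0.12, 2.57], [-1.44, 4.58], [0.2, 2.03], [-3.05, 3.05]. Speed limits (rad/s): [2.79, 2.79, 3.14, 3.14, 3.14, 3.14, 3.14].

### API

Orientations are given as a 3x3 rotation matrix whose columns are the frame's x, y, z axes.
In Python, from bench import manip gives the robot as it stands.
- The arm moves only by the tool carry_out, never from a script. Its arguments are lists of equal length, an entry for each row: "turn": the turn, a rotation vector about the tool's x, y, z in degrees, a list of three; "translation": the shift along the tool's x, y, z in cm, a list of three; "fingers": the finger opening in cm, from 0 to 8.54. In form: {"turn": [[wx, wy, wz], ...], "translation": [[dx, dy, dz], ...], "fingers": [fingers, ...]}. A call has exactly 8 rows; each row shifts and turns the commanded pose from where the row before left it, along the tool's axes as they then stand; what a row does not reach is not made up. A row lasts 1/8 s, in which the tool goes at most 62.5 mm and 10.7 degrees, less where a joint would pass 70% of its speed; a pose out of reach is approached as far as the arm can. A call is refused whole if a number of a shift passes 6.25 or a number of a turn 10.7, either way. A call with a gripper value outside its range is refused whole. The fingers move at their own pace and stop on an object; "newtons" is the grip in N (left out, the last holds). Time passes only in rows, so rows that do not move let the fingers close, or fill a call up. It gives the time, the measured TCP pose, the force, the opening and the grip force at its end, in the units of the state.
- manip.observe(): the state, without advancing time (a new reading comes with each control period).
- manip.get_image(name): name is "scene" or "top" or "wrist"; returns a dict with "pixels" (420x560x3 uint8, red, green, blue), "range_z" (420x560 float32, m along the optical axis (not along the pixel's ray), 0 where there is no reading), "fx", "fy", "cx", "cy" (pixels), "camera_from_world" (4x4, takes a point from world to camera coordinates). Camera axes: x right, y down, z forward; pixel columns grow to the right and rows downward; lengths in m; the calibration is good to about 2 mm. A picture is of the moment at which its call begins.
- manip.hand_in(): hands the job in; it is judged then, once.
Trained networks look in a picture, given as the dict that the camera call returned (one of the last four; its "shot" number tells which), for a name from the list of things; names that differ only in an ending like _2 or _b are one class to them, and where a whole thing is asked for, a point or a joint stands for the part that bears it (a point fixed in the world has none). Each returns a list of dicts, best first, with "p" (0 to 1); they miss things now and then, are a little off and sometimes report something else, mostly with a low value. They report only what shows in the picture. A call takes as long as a camera call. They do not tell look-alikes from the thing itself.
- manip.masks_of(picture, query): "pixels" (420x560 bool, what is visible of it) and "centre" ([column, row] in pixels, amid what is visible of it).
- manip.spot_point(picture, query): "centre" ([column, row] in pixels: a listed point, or the origin of a listed thing).
The state is a dict: "clock": time; "joint_positions": joint angles; "qvel": joint speeds; "effort": joint torques, N m; "ee_pos": TCP position; "eef_rot": TCP orientation; "force": force on the tool from outside, world axes, zero at the start; "torque": the same for the moment, N m; "opening": finger opening in m; "grasp_force": force on a finger pad.
Only numpy, scipy, OpenCV 4.12 (cv2) and the standard library are available. Lean on these libraries where they do the work, as an engineer would, in place of code of your own. Each camera call takes 0.05 s, during which the arm holds its last target. There are 200 camera calls.

## Working session

There is one attempt and no reset: what is moved stays moved. The work goes in short steps, Python scripts to look and compute and a tool call to move; the robot and the scene stay as the last step left them, time stands still between calls to the robot, and variables do not carry over. Pictures are saved under pics/ and viewed, at most 10 in all, crops included, and the job is handed in when it is done.

Besides the shell and the picture viewer there is one more tool, called after "Request:" as name(argument=value, ...) on one line, values as JSON. carry_out: Moves the arm, as the interface text tells. Its arguments: {"type":"object","properties":{"turn":{"type":"array","items":{"type":"array","items":{"type":"number"}}},"translation":{"type":"array","items":{"type":"array","items":{"type":"number"}}},"fingers":{"type":"array","items":{"type":"number"}},"newtons":{"type":"number"}},"required":["turn","translation","fingers"]}

```bash
ls; mkdir -p pics; cat > h.py <<'E'
import numpy as np, cv2
from bench import manip
def shot(n,save=None):
    p=manip.get_image(n)
    if save: cv2.imwrite('pics/'+save,p['pixels'][:,:,::-1])
    return p
def w(p,uv,z=None,d=None):
    """pixel to world: on plane z, or with depth"""
    u,v=uv; T=np.linalg.inv(p['camera_from_world'])
    r=np.array([(u-p['cx'])/p['fx'],(v-p['cy'])/p['fy'],1])
    if z is None:
        d=d or float(p['range_z'][int(round(v)),int(round(u))]); return T[:3,:3]@(r*d)+T[:3,3]
    R=T[:3,:3]@r; return T[:3,3]+R*(z-T[2,3])/R[2]
def cloud(p):
    T=np.linalg.inv(p['camera_from_world']); v,u=np.mgrid[:420,:560]; d=p['range_z']
    P=np.stack([(u-p['cx'])/p['fx']*d,(v-p['cy'])/p['fy']*d,d],-1)
    return P@T[:3,:3].T+T[:3,3]
def proj(p,X):
    c=p['camera_from_world']@np.r_[X,1]; return np.array([c[0]/c[2]*p['fx']+p['cx'],c[1]/c[2]*p['fy']+p['cy']])
E
python3 - <<'E'
from h import *
s=manip.observe(); print(s['ee_pos'],s['eef_rot'],s['force'],manip.grasp_offset)
for n in('scene','top'):
    p=shot(n,n+'0.png'); C=cloud(p)
    print(n,np.linalg.inv(p['camera_from_world'])[:3,3],p['fx'])
    for q in('case','cap','weight_200g','weight_100g','weight_50g','weight_block','beaker_small'):
        for m in manip.masks_of(p,q)[:3]:
            X=C[m['pixels']&(p['range_z']>0)]
            print(q,round(m['p'],2),m['centre'],m['pixels'].sum(),np.median(X,0).round(3) if len(X) else '', X[:,2].max().round(3) if len(X) else '')
    for q in('case_thread','cap_crown','weight_200g','case_well'):
        print(q,[(round(m['p'],2),m['centre']) for m in manip.spot_point(p,q)[:3]])
E
```

```text
pics
[ 0.1918429  -0.51467339  0.23022112] [[ 9.36996698e-01  3.49337017e-01 -9.14316258e-04]
 [ 3.49338199e-01 -9.36994221e-01  2.15707011e-03]
 [-1.03164610e-04 -2.34057317e-03 -9.99997256e-01]] [-0.31765337 -0.17541539  0.11990569] -0.0187
scene [-0.46139499  0.66634762  0.86928257] 494.13907547107505
case 0.83 [269.6, 219.4] 925 [0.503 0.037 0.021] 0.056
cap 0.92 [343.2, 193.3] 332 [ 0.494 -0.224  0.024] 0.05
weight_200g 0.77 [202.1, 287.5] 229 [0.371 0.333 0.032] 0.053
weight_200g 0.7 [174.7, 267.8] 210 [0.462 0.363 0.031] 0.052
weight_200g 0.56 [233.7, 278.5] 236 [0.354 0.249 0.029] 0.052
weight_100g 0.43 [231.9, 246.5] 128 [0.437 0.203 0.041] 0.062
weight_block 0.78 [220.7, 258.3] 459 [0.444 0.239 0.018] 0.031
beaker_small 0.72 [321.0, 158.8] 477 [ 0.648 -0.255  0.055] 0.082
case_thread [(0.97, [273.3, 206.1])]
cap_crown [(0.76, [347.0, 187.4]), (0.72, [273.7, 204.1])]
weight_200g [(0.66, [202.2, 253.6]), (0.62, [201.4, 243.0]), (0.58, [232.7, 283.4])]
case_well [(0.91, [277.9, 217.0])]
top [0.41859012 0.03696421 1.21792456] 503.64102388092147
case 0.79 [275.5, 218.1] 2013 [0.522 0.024 0.013] 0.054
cap 0.94 [382.6, 218.6] 728 [ 0.505 -0.232  0.021] 0.051
weight_200g 0.75 [132.8, 240.1] 191 [0.471 0.355 0.031] 0.051
weight_200g 0.74 [142.0, 275.9] 181 [0.381 0.324 0.032] 0.051
weight_200g 0.66 [181.1, 206.8] 181 [0.549 0.245 0.032] 0.051
weight_50g 0.55 [184.2, 241.8] 68 [0.459 0.235 0.039] 0.051
weight_block 0.59 [188.0, 244.1] 572 [0.458 0.228 0.016] 0.047
beaker_small 0.59 [393.8, 157.9] 758 [ 0.665 -0.266  0.036] 0.083
beaker_small 0.31 [379.9, 223.9] 678 [ 0.505 -0.232  0.021] 0.051
case_thread [(0.82, [272.1, 216.7]), (0.56, [167.6, 234.5])]
cap_crown [(0.67, [380.3, 220.1]), (0.33, [277.4, 211.0]), (0.33, [198.3, 251.4])]
weight_200g [(0.72, [169.0, 235.0]), (0.61, [185.2, 282.1]), (0.56, [145.5, 275.8])]
case_well [(0.82, [271.0, 214.0])]
```

```bash
python3 - <<'E'
import cv2
a=cv2.imread('pics/top0.png')[130:330,90:450]; b=cv2.imread('pics/scene0.png')[120:320,120:420]
import numpy as np
a=cv2.resize(a,(720,400)); cv2.imwrite('pics/t1.png',a)
cv2.imwrite('pics/s1.png',cv2.resize(b,(750,500),interpolation=cv2.INTER_CUBIC))
E
```

```text
(no output)
```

View pics/t1.png

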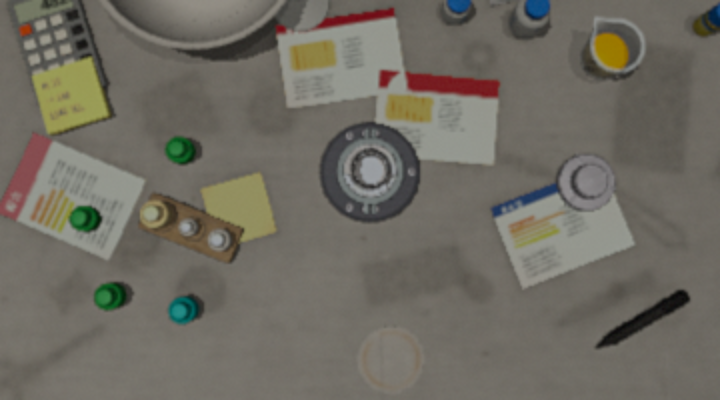

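View pics/s1.png

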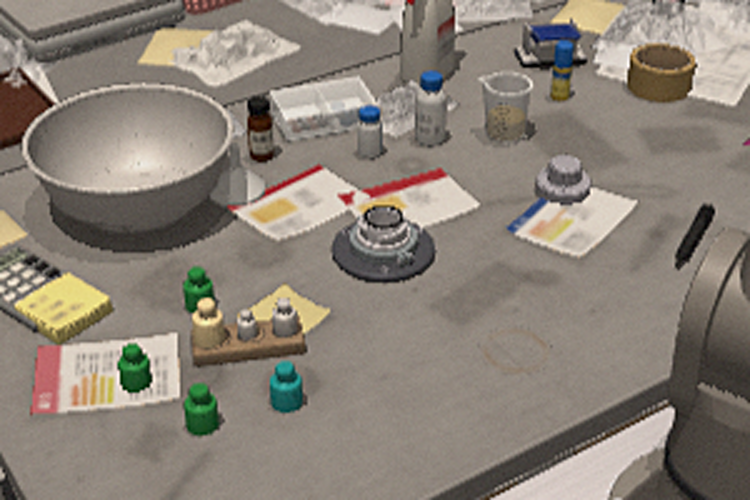

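The top picture shows the brass weight at the left end of the block (full pixel ≈ (167,236)), with the 50 g and 100 g weights to its right. The case is at ≈ (275,216) and the cap at ≈ (383,221). The green and turquoise weights are decoys.

```bash
cat >> h.py <<'E'
def circ(C,M):
    """min enclosing circle (x,y,r) of cloud points"""
    P=C[M][:,:2].astype(np.float32); (c,r)=cv2.minEnclosingCircle(P*1000); return np.r_[c,r]/1000,len(P)
def yaw():
    R=np.array(manip.observe()['eef_rot']); return np.degrees(np.arctan2(R[1,0],R[0,0]))
def plan(target,dyaw=0,n=8,s=None):
    """rows (translation cm) to reach world target, turning dyaw deg (world ccw) evenly over the n rows (tool z down => wz=-dyaw/n)"""
    s=s or manip.observe(); R=np.array(s['eef_rot']); d=(np.array(target)-s['ee_pos'])/n*100
    from scipy.spatial.transform import Rotation as Ro
    # straighten tilt
    a=np.arctan2(R[1,0],R[0,0]); out=[]
    print('yaw',np.degrees(a).round(1),'pos',np.round(s['ee_pos'],4),'wz/row',round(-dyaw/n,2))
    R0=np.array([[np.cos(a),np.sin(a),0],[np.sin(a),-np.cos(a),0],[0,0,-1]])
    ti=Ro.from_matrix(R.T@R0).as_rotvec(degrees=True); print('tilt fix',ti.round(2))
    for i in range(n):
        b=a+np.radians(dyaw)*i/n
        Rb=np.array([[np.cos(b),np.sin(b),0],[np.sin(b),-np.cos(b),0],[0,0,-1]])
        out.append((Rb.T@d).round(2).tolist())
    print(out)
E
python3 - <<'E'
from h import *
p=shot('top'); C=cloud(p); Z=C[:,:,2]
v,u=np.mgrid[:420,:560]
def reg(c,r): return (np.hypot(u-c[0],v-c[1])<r)
for nm,c,r,z0,z1 in(('brass',(167,236),9,.055,.075),('brassbody',(167,236),11,.03,.075),('w50',(184,243),5,.04,.06),('w100',(199,250),7,.045,.065),('case',(275,216),15,.045,.06),('cap crown',(383,221),12,.04,.055),('cap all',(383,221),22,.015,.055)):
    M=reg(c,r)&(Z>z0)&(Z<z1); k,n=circ(C,M); print(nm,k.round(4),n,C[M].mean(0).round(4),Z[M].max().round(4))
print('pix brass z.067',w(p,(167,236),.067),'case',w(p,(275.5,215),.05),'cap',w(p,(385,219.5),.045))
plan([.50,-.23,.25],0)
E
```

```text
brass [0.4747 0.2737 0.0096] 59 [0.4748 0.2731 0.0652] 0.0698
brassbody [0.4746 0.2739 0.0165] 168 [0.4745 0.2712 0.0533] 0.0698
w50 [0.4603 0.237  0.0071] 26 [0.4601 0.2367 0.0467] 0.0514
w100 [0.447  0.201  0.0106] 48 [0.4455 0.2001 0.0531] 0.0617
case [0.5234 0.023  0.0292] 179 [0.5227 0.0217 0.0481] 0.0551
cap crown [ 0.5069 -0.2374  0.0197] 207 [ 0.5065 -0.2367  0.0436] 0.0501
cap all [ 0.5074 -0.2375  0.0351] 633 [ 0.5059 -0.2349  0.0285] 0.0501
pix brass z.067 [0.47583682 0.26810946 0.067     ] case [0.52181547 0.02073586 0.05      ] cap [ 0.50810507 -0.23628499  0.045     ]
yaw 20.4 pos [ 0.1921 -0.5154  0.2313] wz/row 0.0
tilt fix [0. 0. 0.]
[[4.85, -2.0, -0.23], [4.85, -2.0, -0.23], [4.85, -2.0, -0.23], [4.85, -2.0, -0.23], [4.85, -2.0, -0.23], [4.85, -2.0, -0.23], [4.85, -2.0, -0.23], [4.85, -2.0, -0.23]]
```

Request:
carry_out(turn=[[0,0,0],[0,0,0],[0,0,0],[0,0,0],[0,0,0],[0,0,0],[0,0,0],[0,0,0]], translation=[[4.8,-2,0.1],[4.8,-2,0],[4.8,-2,0],[4.8,-2,0],[4.8,-2,0],[4.8,-2,0],[4.8,-2,0],[4.8,-2,0]], fingers=[6,6,6,6,6,6,6,6])

```text
clock: 2.25
ee_pos: [0.4971, -0.2303, 0.2305]
eef_rot: [[0.937, 0.349, 0.0], [0.349, -0.937, -0.001], [0.0, 0.001, -1.0]]
force: [0.3, 0.0, -0.8]
opening: 0.06
grasp_force: 0.0
```

```bash
python3 - <<'E'
from h import *
p=shot('wrist','w1.png'); C=cloud(p); print(np.linalg.inv(p['camera_from_world']).round(3).tolist(),p['fx'])
Z=C[:,:,2]; 
print(proj(p,[.507,-.237,.022]))
M=(p['range_z']>0)&(np.hypot(C[:,:,0]-.507,C[:,:,1]+.237)<.05)
for a,b in((.04,.05),(.015,.05)):
    m=M&(Z>a)&(Z<b); print(circ(C,m), Z[m].max())
print(manip.spot_point(p,'cap_crown')[:2],manip.spot_point(p,'cap_lugs')[:2])
plan([.44,.02,.23],0)
E
```

```text
[[0.349, -0.892, -0.289, 0.57], [-0.937, -0.332, -0.108, -0.202], [0.0, 0.308, -0.951, 0.372], [0.0, 0.0, 0.0, 1.0]] 302.4416884629063
[286.7259865  178.50673372]
(array([ 0.50572473, -0.23826718,  0.02073037]), 998) 0.04607549629804941
(array([ 0.50579376, -0.23808455,  0.03488727]), 2601) 0.04607549629804941
[{'centre': [285.9, 181.7], 'p': 0.7}] [{'centre': [287.5, 178.2], 'p': 0.65}]
yaw 20.9 pos [ 0.4984 -0.2272  0.2302] wz/row 0.0
tilt fix [-0.09 -0.1   0.  ]
[[0.42, -3.15, 0.0], [0.42, -3.15, 0.0], [0.42, -3.15, 0.0], [0.42, -3.15, 0.0], [0.42, -3.15, 0.0], [0.42, -3.15, 0.0], [0.42, -3.15, 0.0], [0.42, -3.15, 0.0]]
```

Request:
carry_out(turn=[[0,0,0],[0,0,0],[0,0,0],[0,0,0],[0,0,0],[0,0,0],[0,0,0],[0,0,0]], translation=[[1.3,-2.8,0],[1.3,-2.8,0],[1.3,-2.8,0],[1.3,-2.8,0],[1.3,-2.8,0],[1.3,-2.8,0],[1.3,-2.8,0],[0.5,-2.8,0]], fingers=[6,6,6,6,6,6,6,6])

```text
clock: 3.4
ee_pos: [0.5077, 0.0115, 0.2303]
eef_rot: [[0.938, 0.347, 0.0], [0.347, -0.938, -0.001], [-0.0, 0.001, -1.0]]
force: [-0.3, -0.5, -0.4]
opening: 0.0599
grasp_force: 0.0
```

```bash
cat >> h.py <<'E'
def warp(p,c,z,half=.045,N=400):
    """top-down view of plane z: right=+x, up=+y"""
    W=np.float32([[c[0]-half,c[1]+half],[c[0]+half,c[1]+half],[c[0]+half,c[1]-half],[c[0]-half,c[1]-half]])
    s=np.float32([proj(p,[x,y,z]) for x,y in W])
    H=cv2.getPerspectiveTransform(s,np.float32([[0,0],[N,0],[N,N],[0,N]]))
    return cv2.warpPerspective(p['pixels'][:,:,::-1],H,(N,N),flags=cv2.INTER_CUBIC)
E
python3 - <<'E'
from h import *
p=shot('wrist','w2.png'); C=cloud(p); Z=C[:,:,2]
M=(p['range_z']>0)&(np.hypot(C[:,:,0]-.523,C[:,:,1]-.022)<.045)
for a,b in((.047,.06),(.035,.06),(.0,.06),(.008,.016),(.02,.03)):
    m=M&(Z>a)&(Z<b); print(a,circ(C,m), np.percentile(Z[m],[5,50,95,100]).round(4))
for q in('case','case_thread','case_well','seal'): print(q,[(round(m['p'],2),m['centre']) for m in manip.spot_point(p,q)[:2]])
print([proj(p,[.523,.022,z]).round(1) for z in(0,.019,.045,.05)])
cv2.imwrite('pics/case1.png',warp(p,(.522,.022),.03))
# cap: previous saved picture
E
python3 - <<'E'
import sys; sys.path.insert(0,'.')
import os; os.chdir('.')
from h import *
import numpy as np,cv2
T=np.array([[0.349,-0.892,-0.289,0.57],[-0.937,-0.332,-0.108,-0.202],[0,0.308,-0.951,0.372],[0,0,0,1]])
p=dict(camera_from_world=np.linalg.inv(T),fx=302.44,fy=302.44,cx=280,cy=210,pixels=cv2.imread('pics/w1.png')[:,:,::-1])
a=warp(p,(.506,-.238),.011); b=cv2.imread('pics/case1.png'); cv2.imwrite('pics/both1.png',np.hstack([a,b]))
E
```

```text
0.047 (array([0.52313794, 0.02277435, 0.02902722]), 624) [0.0473 0.0487 0.05   0.0515]
0.035 (array([0.52257983, 0.02252696, 0.02954162]), 1324) [0.0398 0.0465 0.0497 0.0515]
0.0 (array([0.5230069 , 0.02200262, 0.04499342]), 4460) [0.0103 0.0242 0.049  0.0515]
0.008 (array([0.5230069 , 0.02200262, 0.04499342]), 712) [0.0093 0.0106 0.012  0.016 ]
0.02 (array([0.52296008, 0.02231392, 0.04491259]), 1671) [0.0225 0.0242 0.0289 0.0299]
case [(0.91, [274.9, 168.4]), (0.25, [82.5, 157.0])]
case_thread [(0.69, [274.8, 172.0]), (0.29, [456.7, 245.2])]
case_well [(0.85, [274.0, 167.5])]
seal [(0.74, [272.2, 175.7]), (0.57, [467.6, 255.2])]
[array([274.7, 166. ]), array([274.5, 168.6]), array([274.2, 172.7]), array([274.2, 173.6])]
```

View pics/both1.png

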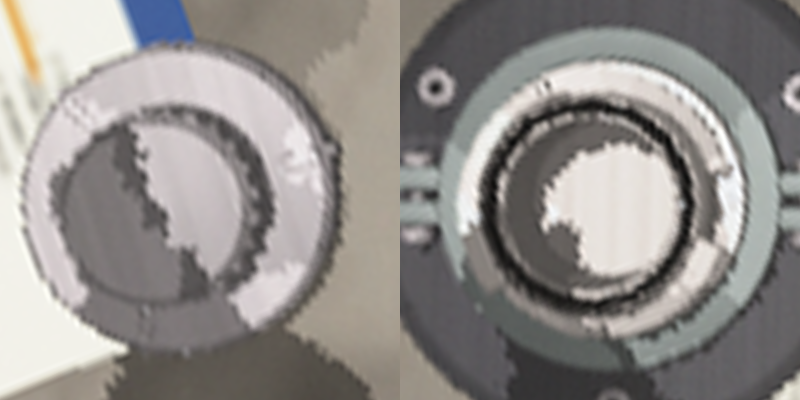

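Request:
carry_out(turn=[[0,0,0],[0,0,0],[0,0,0],[0,0,0],[0,0,0],[0,0,0],[0,0,0],[0,0,0]], translation=[[-0.1,-0.05,3.5],[-0.1,-0.05,3.5],[-0.1,-0.05,3.0],[0,0,2],[0,0,1],[0,0,0],[0,0,0],[0,0,0]], fingers=[6,6,6,6,6,6,6,6])

```text
clock: 4.65
ee_pos: [0.5052, 0.0124, 0.1012]
eef_rot: [[0.937, 0.349, 0.002], [0.349, -0.937, -0.0], [0.002, 0.001, -1.0]]
force: [0.2, -0.1, -0.4]
opening: 0.0599
grasp_force: 0.0
```

```bash
python3 - <<'E'
from h import *
p=shot('wrist','w3.png'); C=cloud(p); Z=C[:,:,2]
np.savez('w3.npz',**{k:p[k] for k in p if k!='shot'})
M=(p['range_z']>0)&(np.hypot(C[:,:,0]-.523,C[:,:,1]-.022)<.045)
for a,b in((.047,.06),(.035,.06),(.02,.03)):
    m=M&(Z>a)&(Z<b); print(a,circ(C,m), np.percentile(Z[m],[5,50,95,100]).round(4))
c=(.523,.022)
a=warp(p,c,.029,.037); b=warp(p,c,.044,.037)
cv2.imwrite('pics/case2.png',np.hstack([a,b]))
E
```

```text
0.047 (array([0.52281763, 0.02271894, 0.02888841]), 1566) [0.0473 0.0487 0.05   0.0516]
0.035 (array([0.52278821, 0.02223912, 0.02966719]), 3392) [0.0393 0.0465 0.0497 0.0516]
0.02 (array([0.52298975, 0.0221411 , 0.04497408]), 3715) [0.0224 0.0242 0.029  0.03  ]
```

View pics/case2.png

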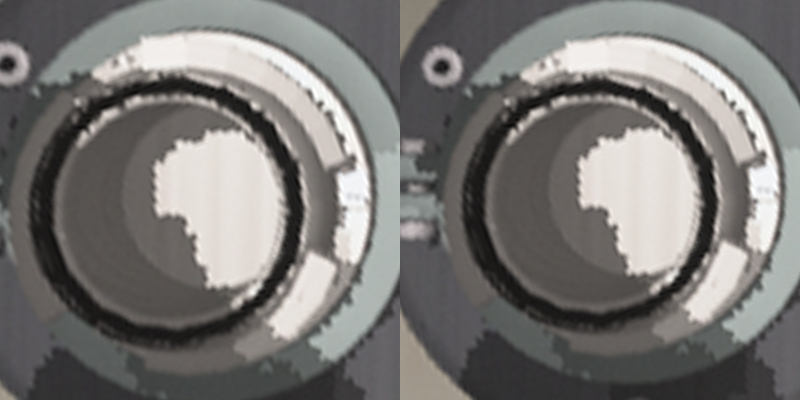

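The right half (plane z = 44 mm) shows the ridge ends at about (745,160) and (732,245). That puts one gap centred near −1° in world, with the other two near 119° and 239°. I'll check this against depth.

```bash
python3 - <<'E'
from h import *
p=np.load('w3.npz'); p={k:p[k] for k in p}
C=cloud(p); Z=C[:,:,2]; x=C[:,:,0]-.5229; y=C[:,:,1]-.0222
r=np.hypot(x,y); a=np.degrees(np.arctan2(y,x)); M=(r>.0262)&(r<.029)
for t in range(-180,180,4):
    m=M&(a>=t)&(a<t+4)
    if m.sum()>0: print(t+2,np.percentile(Z[m],[10,90]).round(4)*1000,m.sum(),end=' | ')
print()
# brass plan: target yaw so tool y perpendicular to row
d=np.array([.4747-.4465,.2737-.201]); ang=np.degrees(np.arctan2(d[1],d[0])); print('row dir',ang)
print(yaw()); plan([.4747,.2737,.13],0)
E
```

```text
-178 [43.2 44.4] 8 | -174 [43.5 44.2] 10 | -170 [43.1 44.7] 8 | -166 [43.6 44.9] 10 | -162 [44.  45.3] 9 | -158 [44.5 46. ] 9 | -154 [44.7 46.2] 11 | -150 [45.  46.6] 10 | -146 [45.7 47. ] 9 | -142 [45.6 46.9] 12 | -138 [44.2 46.9] 7 | -106 [39.4 39.9] 2 | -102 [38.9 39.8] 10 | -98 [40.1 40.9] 8 | -94 [39.6 41.5] 13 | -90 [40.2 41.4] 11 | -86 [40.4 41.1] 9 | -82 [ 41.3 180.2] 26 | -78 [169.6 189.2] 666 | -74 [169.1 189.3] 109 | -70 [42.1 43.2] 12 | -66 [42.1 43.6] 9 | -62 [42.3 44.1] 11 | -58 [42.9 44.2] 11 | -54 [43.2 43.8] 11 | -50 [43.9 45.3] 10 | -46 [43.8 45.3] 10 | -42 [44.1 45.5] 14 | -38 [44.6 46.2] 10 | -34 [44.3 46.5] 13 | -30 [33.4 46.2] 14 | -26 [31.7 46.7] 13 | -22 [29.2 47. ] 19 | -18 [27.7 46.7] 26 | -14 [27.9 29.1] 9 | -10 [28.  29.4] 11 | -6 [27.6 28.9] 11 | -2 [29.  30.4] 9 | 2 [28.5 29.8] 11 | 6 [28.  29.1] 11 | 10 [27.4 29.5] 10 | 14 [27.8 29.5] 11 | 18 [28.8 40.7] 17 | 22 [29.3 40.9] 16 | 26 [32.3 41.1] 14 | 30 [28.3 41. ] 16 | 34 [29.  42.2] 17 | 38 [29.1 42.5] 16 | 42 [28.6 42.3] 16 | 46 [28.4 42.7] 15 | 50 [29.8 43.8] 17 | 54 [28.1 43.8] 17 | 58 [31.4 44. ] 13
[... 182 characters left out ...]
8 [45.9 47.3] 12 | 102 [45.3 46.7] 5 | 114 [ 28.8 178.5] 10 | 118 [170.3 180.7] 325 | 122 [ 29.6 179.8] 15 | 126 [140.6 161. ] 40 | 130 [155.  161.1] 82 | 134 [186.  188.9] 52 | 138 [38.9 40.5] 12 | 142 [39.5 40.9] 12 | 146 [40.  40.9] 11 | 150 [40.7 41.5] 9 | 154 [40.3 41.8] 12 | 158 [41.2 42.6] 11 | 162 [41. 43.] 11 | 166 [41.9 43. ] 10 | 170 [42.2 43.3] 8 | 174 [42.2 43.6] 9 | 178 [42.7 43.6] 9 | 
row dir 68.79895298879411
20.44344985286477
yaw 20.4 pos [0.5051 0.0125 0.1011] wz/row 0.0
tilt fix [ 0.04 -0.09 -0.  ]
[[0.78, -3.19, -0.36], [0.78, -3.19, -0.36], [0.78, -3.19, -0.36], [0.78, -3.19, -0.36], [0.78, -3.19, -0.36], [0.78, -3.19, -0.36], [0.78, -3.19, -0.36], [0.78, -3.19, -0.36]]
```

Request:
carry_out(turn=[[0,0,0],[0,0,0],[0,0,0],[0,0,0],[0,0,0],[0,0,0],[0,0,0],[0,0,0]], translation=[[0.8,-3.2,-1.2],[0.8,-3.2,-0.9],[0.8,-3.2,-0.8],[0.8,-3.2,0],[0.8,-3.2,0],[0.8,-3.2,0],[0.8,-3.2,0],[0.6,-3.1,0]], fingers=[4,4,4,4,4,4,4,4])

```text
clock: 5.7
ee_pos: [0.4736, 0.2744, 0.1298]
eef_rot: [[0.937, 0.349, 0.001], [0.349, -0.937, 0.0], [0.001, -0.0, -1.0]]
force: [0.7, -0.1, 0.3]
opening: 0.0402
grasp_force: 0.0
```

```bash
python3 - <<'E'
from h import *
p=shot('wrist','w4.png'); C=cloud(p); Z=C[:,:,2]; print(proj(p,[.4747,.2737,.067]))
r=np.hypot(C[:,:,0]-.4747,C[:,:,1]-.2737); M=(p['range_z']>0)&(r<.025)
for a,b in((.061,.075),(.066,.075),(.03,.048)):
    m=M&(Z>a)&(Z<b); print(a,circ(C,m),C[m].mean(0).round(4), np.percentile(Z[m],[5,50,95,100]).round(4))
m=M&(Z>.061)&(Z<.072); print('col',np.median(p['pixels'][m],0))
plan([.4747,.2737,.0575],0,4)
E
```

```text
[280.21125162 227.58439527]
0.061 (array([0.47408939, 0.27342505, 0.01006877]), 545) [0.4752 0.274  0.0648] [0.0625 0.065  0.0662 0.0674]
0.066 (array([0.47475607, 0.27340128, 0.00812946]), 48) [0.4745 0.2736 0.0663] [0.066  0.0663 0.0667 0.0674]
0.03 (array([0.47422336, 0.27370441, 0.01615339]), 362) [0.483  0.2768 0.043 ] [0.0326 0.0462 0.0479 0.048 ]
col [119. 102.  68.]
yaw 20.8 pos [0.4713 0.2807 0.1302] wz/row 0.0
tilt fix [-0.35 -0.15  0.  ]
[[0.02, 0.19, 1.82], [0.02, 0.19, 1.82], [0.02, 0.19, 1.82], [0.02, 0.19, 1.82]]
```

Request:
carry_out(newtons=30, turn=[[0,0,0],[0,0,0],[0,0,0],[0,0,0],[0,0,0],[0,0,0],[0,0,0],[0,0,0]], translation=[[0,0.4,2],[0,0.35,2],[0,0,1.5],[0,0,1],[0,0,0.75],[0,0,0],[0,0,0],[0,0,0]], fingers=[4,4,4,4,4,4,4,3])

```text
clock: 6.75
ee_pos: [0.4764, 0.2667, 0.0574]
eef_rot: [[0.937, 0.349, 0.001], [0.349, -0.937, 0.001], [0.001, -0.001, -1.0]]
force: [0.0, 1.2, 0.9]
opening: 0.0302
grasp_force: 0.4
```

```bash
python3 - <<'E'
from h import *
plan([.4742,.2736,.0575],0,1)
p=shot('wrist','w5.png'); im=p['pixels'][:,:,::-1]; cv2.imwrite('pics/w5b.png',cv2.resize(im[120:400,130:430],None,fx=2,fy=2))
E
```

```text
yaw 20.5 pos [0.4764 0.2667 0.0574] wz/row 0.0
tilt fix [-0.04 -0.08  0.  ]
[[0.04, -0.73, -0.01]]
```

View pics/w5b.png

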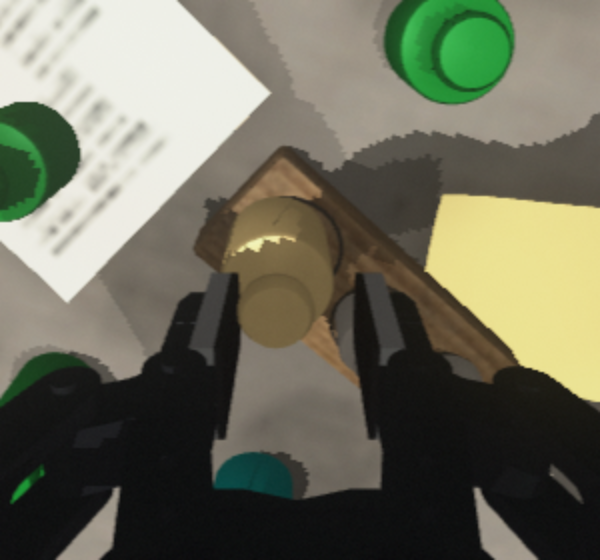

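Request:
carry_out(newtons=30, turn=[[0,0,0],[0,0,0],[0,0,0],[0,0,0],[0,0,0],[0,0,0],[0,0,0],[0,0,0]], translation=[[0,0,0],[0,-0.2,0],[0,-0.3,0],[0,-0.2,0],[0,0,0],[0,0,0],[0,0,0],[0,0,0]], fingers=[4,4,4,4,4,4,4,4])

```text
clock: 7.8
ee_pos: [0.4736, 0.2725, 0.0568]
eef_rot: [[0.937, 0.349, 0.0], [0.349, -0.937, -0.0], [-0.0, 0.0, -1.0]]
force: [-0.2, -1.4, 0.2]
opening: 0.04
grasp_force: 0.0
```

```bash
python3 - <<'E'
from h import *
p=shot('wrist'); C=cloud(p); Z=C[:,:,2]
R=np.array(manip.observe()['eef_rot']); e=np.array(manip.observe()['ee_pos']); print(e)
L=(C-e)@R
r=np.hypot(C[:,:,0]-.4742,C[:,:,1]-.2736); col=p['pixels'].astype(int); br=(col[:,:,0]-col[:,:,2]>25)&(r<.025)
m=br&(Z>.061)&(Z<.075); P=L[m]; print(len(P),P.min(0),P.max(0),P.mean(0), circ(C,m))
f=(np.abs(L[:,:,0])<.015)&(np.abs(L[:,:,1])<.04)&(L[:,:,2]>-.04)&(Z>.055)&(r>.012); P=L[f]
for s in(-1,1):
    q=P[P[:,1]*s>0]; print(s,len(q),np.percentile(np.abs(q[:,1]),[2,10,50]) ,q[:,2].max())
E
```

```text
[0.47363552 0.27249407 0.05676474]
1107 [-0.01193043 -0.01014878 -0.01685438] [ 0.01112892  0.01939575 -0.00433459] [ 0.00254413 -0.00053303 -0.00806725] (array([0.47276099, 0.26664557, 0.01684521]), 1107)
-1 1752 [0.02058747 0.02069835 0.02230475] 0.00016193230454804815
1 1741 [0.01911215 0.01920931 0.02086552] 0.0010453834340025253
```

Request:
carry_out(newtons=30, turn=[[0,0,0],[0,0,0],[0,0,0],[0,0,0],[0,0,0],[0,0,0],[0,0,0],[0,0,0]], translation=[[0,-0.05,-0.2],[0,0,0],[0,0,0],[0,0,0],[0,0,0],[0,0,0],[0,0,0],[0,0,0]], fingers=[3,2.6,2.3,1.5,1.5,1.5,1.5,1.5])

```text
clock: 8.85
ee_pos: [0.4736, 0.2732, 0.059]
eef_rot: [[0.937, 0.349, 0.0], [0.349, -0.937, 0.0], [0.0, -0.0, -1.0]]
force: [-0.1, 0.4, 2.4]
opening: 0.0164
grasp_force: 29.3
```

```bash
python3 - <<'E'
from h import *
p=shot('wrist'); C=cloud(p); s=manip.observe()
R=np.array(s['eef_rot']); e=np.array(s['ee_pos']); print(e,s['force'],s['torque'])
L=(C-e)@R; col=p['pixels'].astype(int)
r=np.hypot(L[:,:,0],L[:,:,1])
br=(col[:,:,0]-col[:,:,2]>25)
m=br&(r<.014)&(L[:,:,2]<.002)&(L[:,:,2]>-.03);P=L[m];print(len(P),P.min(0),P.max(0))
f=(~br)&(np.abs(L[:,:,0])<.015)&(np.abs(L[:,:,1])<.03)&(L[:,:,2]>-.04)&(L[:,:,2]<.006); P=L[f]
for t in(-1,1):
    q=P[P[:,1]*t>0]; print(t,len(q),np.percentile(np.abs(q[:,1]),[2,10,50]),np.percentile(q[:,2],[95,99,100]))
E
```

```text
[0.47358182 0.27316397 0.05894048] [-1.00723476 -0.7869158   2.39562785] [ 0.02146271  0.04781185 -0.02775942]
1048 [-0.00933517 -0.00873008 -0.00962984] [0.01118106 0.00738387 0.00076894]
-1 1431 [0.00887637 0.00893671 0.01208386] [-0.00631011 -0.00286719 -0.00015872]
1 1407 [0.00733375 0.00741053 0.0106961 ] [-0.00661042 -0.00322855 -0.00207484]
```

Request:
carry_out(turn=[[0,0,0],[0,0,0],[0,0,0],[0,0,0],[0,0,0],[0,0,0],[0,0,0],[0,0,0]], translation=[[0,0,-0.3],[0,0,-0.7],[0,0,-1],[0,0,-1],[0,0,-1],[0,0,0],[0,0,0],[0,0,0]], fingers=[1.5,1.5,1.5,1.5,1.5,1.5,1.5,1.5])

```text
clock: 9.9
ee_pos: [0.4731, 0.2728, 0.0983]
eef_rot: [[0.937, 0.349, -0.001], [0.349, -0.937, -0.001], [-0.001, 0.0, -1.0]]
force: [-0.7, 0.3, -1.0]
opening: 0.0161
grasp_force: 29.3
```

```bash
python3 - <<'E'
from h import *
p=shot('scene','s2.png'); s=manip.observe(); print(s['ee_pos'],s['force'],s['torque'],s['opening'],s['grasp_force'])
c=proj(p,s['ee_pos']); u,v=c.astype(int); print(c)
a=cv2.resize(p['pixels'][v-40:v+40,u-50:u+50,::-1],None,fx=4,fy=4,interpolation=cv2.INTER_CUBIC)
q=shot('wrist'); C=cloud(q); b=cv2.resize(q['pixels'][150:310,180:380,::-1],(400,320))
cv2.imwrite('pics/g1.png',np.hstack([a,b]))
e=np.array(s['ee_pos']);L=(C-e)@np.array(s['eef_rot']);col=q['pixels'].astype(int);br=(col[:,:,0]-col[:,:,2]>25)&(np.hypot(L[:,:,0],L[:,:,1])<.03)
P=L[br&(L[:,:,2]<.04)&(L[:,:,2]>-.02)]; print(len(P),P.min(0),P.max(0)); 
P=L[br&(L[:,:,2]<0)&(L[:,:,2]>-.02)]; print(len(P),P.min(0),P.max(0))
plan([.5229,.0222,.115],0)
E
```

```text
[0.47309523 0.27283667 0.09829387] [ 0.00791007 -0.14799489 -1.81797724] [-0.00461399 -0.01934139 -0.00148236] 0.01605270457072173 29.30643507046625
[201.44874832 231.50955726]
2778 [-0.00793761 -0.01563012 -0.0110117 ] [0.01718572 0.01569274 0.03999135]
1041 [-0.00793761 -0.0086576  -0.0110117 ] [ 1.14074505e-02  7.46064213e-03 -6.33703484e-05]
yaw 20.4 pos [0.4731 0.2729 0.0983] wz/row 0.0
tilt fix [0.01 0.06 0.  ]
[[-0.51, 3.15, -0.21], [-0.51, 3.15, -0.21], [-0.51, 3.15, -0.21], [-0.51, 3.15, -0.21], [-0.51, 3.15, -0.21], [-0.51, 3.15, -0.21], [-0.51, 3.15, -0.21], [-0.51, 3.15, -0.21]]
```

View pics/g1.png

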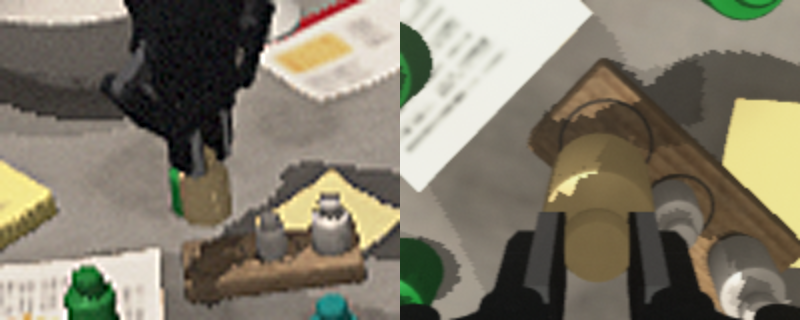

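Request:
carry_out(turn=[[0,0,0],[0,0,0],[0,0,0],[0,0,0],[0,0,0],[0,0,0],[0,0,0],[0,0,0]], translation=[[0,0,-2],[-0.5,3,0],[-0.8,5,0],[-0.8,5,0],[-0.8,5,0],[-0.8,4.6,0],[-0.47,2.62,0],[0,0,0]], fingers=[1.5,1.5,1.5,1.5,1.5,1.5,1.5,1.5])

```text
clock: 11.0
ee_pos: [0.5227, 0.0184, 0.1184]
eef_rot: [[0.939, 0.344, -0.001], [0.344, -0.939, -0.002], [-0.001, 0.002, -1.0]]
force: [0.2, 0.4, -1.8]
opening: 0.0168
grasp_force: 29.5
```

Request:
carry_out(turn=[[0,0,0],[0,0,0],[0,0,0],[0,0,0],[0,0,0],[0,0,0],[0,0,0],[0,0,0]], translation=[[0,0,0],[0,0,0],[0,0,0],[0,0,0.3],[0,0,0.4],[0,0,0.3],[0,0,0],[0,0,0]], fingers=[1.5,1.5,1.5,1.5,1.5,1.5,1.5,1.5])

```text
clock: 12.0
ee_pos: [0.5225, 0.0222, 0.1088]
eef_rot: [[0.937, 0.349, 0.0], [0.349, -0.937, 0.0], [0.0, 0.0, -1.0]]
force: [-0.6, 0.3, -1.7]
opening: 0.0161
grasp_force: 29.5
```

```bash
python3 - <<'E'
from h import *
q=shot('wrist'); C=cloud(q); s=manip.observe(); print(s['ee_pos'],s['force'],s['torque'],s['opening'])
e=np.array(s['ee_pos']);L=(C-e)@np.array(s['eef_rot']);col=q['pixels'].astype(int);br=(col[:,:,0]-col[:,:,2]>25)&(np.hypot(L[:,:,0],L[:,:,1])<.03)
for lo,hi in((-.02,-.001),(.012,.036)):
  P=L[br&(L[:,:,2]<hi)&(L[:,:,2]>lo)]; print(len(P),P.min(0).round(4),P.max(0).round(4))
Z=C[:,:,2]; r=np.hypot(C[:,:,0]-.5229,C[:,:,1]-.0222)
M=~br&(r<.04)&(Z>.035)&(Z<.06); print(circ(C,M))
plan([.5221,.0219,.0605],0,1)
E
```

```text
[0.52257209 0.0221783  0.1088798 ] [-0.37378236 -0.10964114 -1.77385279] [0.02254892 0.01672089 0.00314646] 0.016064995055927348
1026 [-0.0077 -0.0087 -0.01  ] [ 0.0111  0.0074 -0.001 ]
730 [ 0.0041 -0.0151  0.012 ] [0.0171 0.0153 0.036 ]
(array([0.52302783, 0.02231508, 0.02957784]), 2014)
yaw 20.4 pos [0.5226 0.0222 0.1089] wz/row 0.0
tilt fix [ 0.01 -0.01 -0.  ]
[[-0.05, 0.01, 4.84]]
```

Request:
carry_out(turn=[[0,0,0],[0,0,0],[0,0,0],[0,0,0],[0,0,0],[0,0,0],[0,0,0],[0,0,0]], translation=[[-0.05,0,0.5],[0,0,0.7],[0,0,0.7],[0,0,0.7],[0,0,0.7],[0,0,0.6],[0,0,0.4],[0,0,0]], fingers=[1.5,1.5,1.5,1.5,1.5,1.5,1.5,1.5])

```text
clock: 13.05
ee_pos: [0.5217, 0.022, 0.0655]
eef_rot: [[0.937, 0.349, -0.001], [0.349, -0.937, -0.0], [-0.001, -0.0, -1.0]]
force: [0.2, -0.5, -1.8]
opening: 0.0162
grasp_force: 29.5
```

Request:
carry_out(turn=[[0,0,0],[0,0,0],[0,0,0],[0,0,0],[0,0,0],[0,0,0],[0,0,0],[0,0,0]], translation=[[0,0,0.1],[0,0,0.1],[0,0,0.1],[0,0,0],[0,0,0],[0,0,0],[0,0,0],[0,0,0]], fingers=[1.5,1.5,1.5,1.5,1.5,1.5,1.5,1.5])

```text
clock: 14.05
ee_pos: [0.522, 0.022, 0.0628]
eef_rot: [[0.937, 0.349, 0.0], [0.349, -0.937, -0.0], [-0.0, 0.0, -1.0]]
force: [0.5, -0.7, -2.1]
opening: 0.0163
grasp_force: 29.5
```

Request:
carry_out(turn=[[0,0,0],[0,0,0],[0,0,0],[0,0,0],[0,0,0],[0,0,0],[0,0,0],[0,0,0]], translation=[[0,0,0.05],[0,0,0.05],[0,0,0.05],[0,0,0.05],[0,0,0.05],[0,0,0],[0,0,0],[0,0,0]], fingers=[1.5,1.5,1.5,1.5,1.5,1.5,1.5,1.5])

```text
clock: 15.05
ee_pos: [0.522, 0.022, 0.0603]
eef_rot: [[0.937, 0.349, 0.0], [0.349, -0.937, -0.0], [0.0, 0.0, -1.0]]
force: [-0.2, 0.1, -1.8]
opening: 0.0158
grasp_force: 29.5
```

Not down yet; continue in small steps.

Request:
carry_out(turn=[[0,0,0],[0,0,0],[0,0,0],[0,0,0],[0,0,0],[0,0,0],[0,0,0],[0,0,0]], translation=[[0,0,0.03],[0,0,0.03],[0,0,0.02],[0,0,0.02],[0,0,0],[0,0,0],[0,0,0],[0,0,0]], fingers=[1.5,1.5,1.5,1.5,1.5,1.5,1.5,1.5])

```text
clock: 16.05
ee_pos: [0.5225, 0.022, 0.0599]
eef_rot: [[0.937, 0.349, 0.001], [0.349, -0.937, -0.0], [0.001, 0.001, -1.0]]
force: [-0.7, -0.7, 6.3]
opening: 0.0164
grasp_force: 30.0
```

Request:
carry_out(turn=[[0,0,0],[0,0,0],[0,0,0],[0,0,0],[0,0,0],[0,0,0],[0,0,0],[0,0,0]], translation=[[0,0,-0.07],[0,0,0],[0,0,0],[0,0,0],[0,0,-0.5],[0,0,-2],[0,0,-4],[0,0,-2]], fingers=[1.5,2.5,3.5,3.5,3.5,3.5,3.5,3.5])

```text
clock: 17.05
ee_pos: [0.5233, 0.0223, 0.1475]
eef_rot: [[0.937, 0.349, 0.004], [0.349, -0.937, 0.0], [0.004, 0.001, -1.0]]
force: [-0.3, 0.1, -0.4]
opening: 0.035
grasp_force: 0.0
```

```bash
python3 - <<'E'
from h import *
q=shot('wrist'); C=cloud(q); s=manip.observe(); print(s['ee_pos'],s['force'],s['opening'],s['joint_positions'])
Z=C[:,:,2]; r=np.hypot(C[:,:,0]-.5229,C[:,:,1]-.0222)
M=(r<.016)&(Z>.055)&(Z<.08); print(circ(C,M),np.percentile(Z[M],[5,50,95]))
s['ee_pos']=np.array([.5222,.022,.145]); plan([.506,-.238,.13],0,1,s)
cv2.imwrite('pics/in.png',cv2.resize(q['pixels'][100:300,160:400,::-1],None,fx=2,fy=2))
E
```

```text
[0.52474493 0.02249551 0.14969823] [0.36936464 0.56909453 1.81910204] 0.035363565306065894 [ 0.22181225  0.34299234 -0.37975656  1.70107186  0.14020124  1.11629221
 -1.41240124]
(array([0.52290509, 0.02232549, 0.01003581]), 478) [0.06343083 0.06604381 0.067282  ]
yaw 20.5 pos [0.5222 0.022  0.145 ] wz/row 0.0
tilt fix [ 0.15 -0.43 -0.  ]
[[-10.6, 23.79, 1.5]]
```

View pics/in.png

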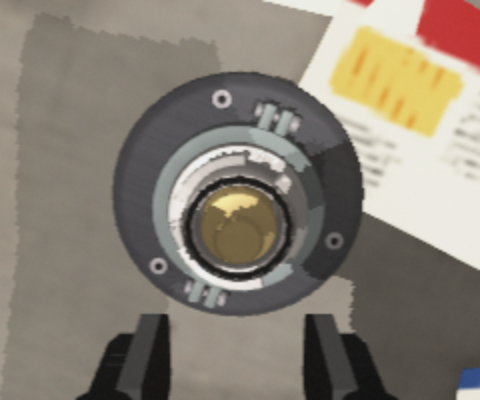

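The picture shows the brass weight upright in the well, at (240,225). Next, the cap.

Request:
carry_out(turn=[[0,0,0],[0,0,0],[0,0,0],[0,0,0],[0,0,0],[0,0,0],[0,0,0],[0,0,0]], translation=[[-1.5,3,0],[-2.5,4.8,0],[-2.5,4.8,1],[-2.5,4.8,1.5],[-2.3,4,1.5],[-1.3,2.4,0.5],[0,0,0],[0,0,0]], fingers=[6,6,6,6,6,6,6,6])

```text
clock: 18.1
ee_pos: [0.4875, -0.2433, 0.0999]
eef_rot: [[0.936, 0.351, 0.0], [0.351, -0.936, 0.001], [0.001, -0.001, -1.0]]
force: [0.6, 0.3, 0.6]
opening: 0.06
grasp_force: 0.0
```

```bash
python3 - <<'E'
from h import *
p=shot('wrist','w6.png'); C=cloud(p); Z=C[:,:,2]; print(manip.observe()['ee_pos'])
np.savez('w6.npz',**{k:p[k] for k in p if k!='shot'})
M=(p['range_z']>0)&(np.hypot(C[:,:,0]-.506,C[:,:,1]+.238)<.05)
for a,b in((.04,.05),(.012,.026),(.026,.05)):
    m=M&(Z>a)&(Z<b); print(circ(C,m), Z[m].max())
c=(.506,-.238); a=warp(p,c,.021,.042); b=warp(p,c,.005,.042)
cv2.imwrite('pics/cap2.png',np.hstack([a,b]))
x=C[:,:,0]-c[0];y=C[:,:,1]-c[1];r=np.hypot(x,y);a=np.degrees(np.arctan2(y,x))
for t in range(-180,180,4):
    m=M&(a>=t)&(a<t+4)&(Z>.004)&(Z<.03)
    if m.sum()>0: print(t+2,(np.percentile(r[m],[98,100])*1000).round(1),end=' | ')
E
```

```text
[ 0.48783557 -0.24287569  0.10016413]
(array([ 0.50614236, -0.23818069,  0.0206303 ]), 2541) 0.04562228443922364
(array([ 0.50633142, -0.23813844,  0.03613185]), 3454) 0.025958892562805924
(array([ 0.5062312 , -0.23811563,  0.02095546]), 2778) 0.04562228443922364
-178 [43. 43.] | -174 [46.1 46.6] | -170 [48.4 49.5] | -166 [49.2 49.6] | -162 [48.6 48.6] | -158 [48.1 48.6] | -154 [49.2 49.5] | -150 [49.8 50. ] | -146 [48.9 48.9] | -142 [49.7 49.7] | -138 [49.1 49.5] | -134 [49.4 49.9] | -130 [45.8 46.8] | -126 [49.1 49.3] | -122 [47.5 48.3] | -118 [34.4 34.7] | -114 [40.9 41.8] | -110 [34. 34.] | -106 [34.4 34.4] | -102 [35.9 36.2] | -98 [34.2 34.3] | -94 [33.8 34.1] | -90 [33.8 34. ] | -86 [34.2 34.4] | -82 [34.1 34.5] | -78 [34.3 34.3] | -74 [33.9 34. ] | -70 [33.8 34.6] | -66 [34.7 34.8] | -62 [34.  34.5] | -58 [34.2 34.3] | -54 [34.5 34.7] | -50 [34.2 34.4] | -46 [34.2 34.5] | -42 [34.5 34.8] | -38 [34.4 34.5] | -34 [34.4 34.6] | -30 [34.6 34.7] | -26 [34.5 34.6] | -22 [34.7 34.7] | -18 [34.7 34.8] | -14 [34.7 34.7] | -10 [34.7 34.7] | -6 [34.6 34.7] | -2 [34.5 34.6] | 2 [34.6 34.6] | 6 [34.5 34.6] | 10 [34.6 34.6] | 14 [35.5 35.9] | 18 [36.3 36.4] | 22 [34.5 34.6] | 26 [34.5 34.5] | 30 [34.5 34.5] | 34 [34.5 34.5] | 38 [34.5 34.5] | 42 [34.4 34.5] | 46 [34.4 34.5] | 50 [34.4 34.5] | 54 [34.5 34.5] | 58 [34.4 34.5] | 62 [34.4 34.4] | 66 [34.4 34.4] | 70 [34.  34.5] | 74 [34.1 34.3] | 78 [34.1 34.3] | 82 [33.9 34.2] | 86 [34.  34.3] | 90 [36.3 37.4] | 94 [46.1 49.8] | 98 [46.2 46.4] | 102 [49.6 49.9] | 106 [48.  49.6] | 110 [44.3 46.4] | 114 [48.5 49.1] | 118 [45.4 46.3] | 122 [45.  48.2] | 126 [43.3 49.2] | 130 [45.5 49.9] | 134 [42.9 47.3] | 138 [41.4 44.4] | 142 [44.2 49.3] | 146 [46.9 49. ] | 150 [47.  47.4] | 154 [44.2 44.2] | 158 [48.5 48.8] | 162 [47.7 48.9] | 166 [44.8 47.2] | 170 [47.4 49.9] | 174 [45.2 45.4] | 178 [45.5 45.9] |
```

View pics/cap2.png

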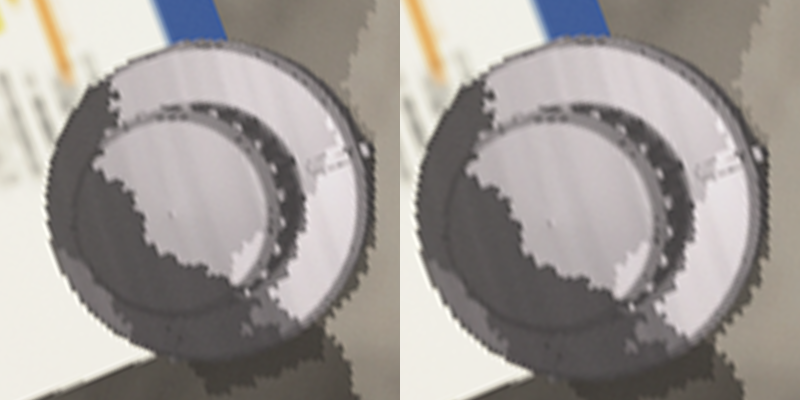

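Request:
carry_out(newtons=40, turn=[[0,0,0],[0,0,0],[0,0,0],[0,0,0],[0,0,0],[0,0,0],[0,0,0],[0,0,0]], translation=[[1,0.2,0.5],[0.9,0,1.5],[0,0,2],[0,0,1.5],[0,0,1],[0,0,0.7],[0,0,0],[0,0,0]], fingers=[6,6,6,6,6,6,6,6])

```text
clock: 19.15
ee_pos: [0.5061, -0.2405, 0.0286]
eef_rot: [[0.937, 0.349, 0.001], [0.349, -0.937, -0.001], [0.001, 0.001, -1.0]]
force: [0.6, 0.1, -0.6]
opening: 0.0599
grasp_force: 0.0
```

```bash
python3 - <<'E'
from h import *
s=manip.observe(); print(s['force']); plan([.5062,-.2381,.0265],0,1)
E
```

```text
[ 0.56873207  0.0610596  -0.57619593]
yaw 20.4 pos [ 0.5061 -0.2405  0.0286] wz/row 0.0
tilt fix [ 0.06 -0.05 -0.  ]
[[0.1, -0.22, 0.21]]
```

Request:
carry_out(newtons=40, turn=[[0,0,0],[0,0,0],[0,0,0],[0,0,0],[0,0,0],[0,0,0],[0,0,0],[0,0,0]], translation=[[0.1,-0.2,0.1],[0,0,0.1],[0,0,0],[0,0,0],[0,0,0],[0,0,0],[0,0,0],[0,0,0]], fingers=[6,5.5,5,4.5,3.5,3.5,3.5,3.5])

```text
clock: 20.15
ee_pos: [0.5062, -0.2386, 0.0265]
eef_rot: [[0.937, 0.349, 0.001], [0.349, -0.937, -0.001], [0.001, 0.001, -1.0]]
force: [-1.0, -1.3, 4.4]
opening: 0.0386
grasp_force: 40.8
```

Request:
carry_out(turn=[[0,0,0],[0,0,0],[0,0,3],[0,0,5],[0,0,5],[0,0,4],[0,0,0],[0,0,0]], translation=[[0,0,-0.3],[0,0,-1],[0,0,-2],[0,0,-2.5],[0,0,-2],[0,0,-0.6],[0,0,0],[0,0,0]], fingers=[3.5,3.5,3.5,3.5,3.5,3.5,3.5,3.5])

```text
clock: 21.15
ee_pos: [0.5051, -0.2375, 0.1093]
eef_rot: [[0.998, 0.061, -0.002], [0.061, -0.998, 0.001], [-0.002, -0.001, -1.0]]
force: [-0.3, 0.3, -3.5]
opening: 0.0388
grasp_force: 40.7
```

```bash
python3 - <<'E'
from h import *
s=manip.observe(); print(s['force'],s['torque'],s['opening'],s['joint_positions'][6]); plan([.5229,.0222,.11],0,1)
E
```

```text
[-0.26358494  0.26978612 -3.51305466] [-0.02735526  0.01337111  0.01803853] 0.03879715563442504 -1.177135122022848
yaw 3.5 pos [ 0.5051 -0.2375  0.1093] wz/row 0.0
tilt fix [-0.06  0.09 -0.  ]
[[3.37, -25.81, -0.07]]
```

Request:
carry_out(turn=[[0,0,0],[0,0,0],[0,0,0],[0,0,0],[0,0,0],[0,0,0],[0,0,0],[0,0,0]], translation=[[0.4,-3,0],[0.6,-5,0],[0.6,-5,0],[0.6,-5,0],[0.5,-4.5,0],[0.5,-3.4,0],[0,0,0],[0,0,0]], fingers=[3.5,3.5,3.5,3.5,3.5,3.5,3.5,3.5])

```text
clock: 22.15
ee_pos: [0.5216, 0.0215, 0.1094]
eef_rot: [[0.998, 0.06, -0.002], [0.06, -0.998, -0.001], [-0.002, 0.001, -1.0]]
force: [0.4, -0.9, -2.6]
opening: 0.0385
grasp_force: 40.9
```

Request:
carry_out(turn=[[0,0,0],[0,0,0],[0,0,0],[0,0,0],[0,0,0],[0,0,0],[0,0,0],[0,0,0]], translation=[[0,0,0],[0,0,0],[0,0,0],[0,0,0],[0,0,0],[0,0,0],[0,0,0],[0,0,0]], fingers=[3.5,3.5,3.5,3.5,3.5,3.5,3.5,3.5])

```text
clock: 23.15
ee_pos: [0.5221, 0.0225, 0.11]
eef_rot: [[0.998, 0.06, -0.0], [0.06, -0.998, -0.0], [-0.0, 0.0, -1.0]]
force: [0.1, 0.3, -3.2]
opening: 0.0383
grasp_force: 40.9
```

```bash
python3 - <<'E'
from h import *
p=shot('wrist','w7.png');C=cloud(p);Z=C[:,:,2]
s=manip.observe(); print(s['force'],s['torque'],s['joint_positions'][6]); plan([.5229,.0222,.075],0,1)
e=np.array(s['ee_pos']);L=(C-e)@np.array(s['eef_rot'])
m=(np.hypot(L[:,:,0],L[:,:,1])<.045)&(L[:,:,2]>.0)&(L[:,:,2]<.028); P=L[m]; print('cap in tool',circ(L,m),P.max(0))
x=L[:,:,0];y=L[:,:,1];r=np.hypot(x,y);a=np.degrees(np.arctan2(-y,x))
for t in range(-120,120,4):
    k=m&(a>=t)&(a<t+4)
    if k.sum(): print(t+2,(np.percentile(r[k],98)*1000).round(1),end=' | ')
c=np.hypot(C[:,:,0]-.523,C[:,:,1]-.022); k=(c<.05)&(Z<.03)&(Z>.02); print('case vis',k.sum(),circ(C,k) if k.sum() else '')
E
```

```text
[ 0.32038254 -0.07678932 -3.69372757] [0.05975404 0.03611562 0.016764  ] -1.6943914714606898
yaw 3.5 pos [0.5222 0.0225 0.11  ] wz/row 0.0
tilt fix [ 0. -0. -0.]
[[0.07, 0.03, 3.5]]
cap in tool (array([ 0.00181977, -0.00121219,  0.03495728]), 5023) [0.03671284 0.03354496 0.02798095]
-94 33.6 | -90 33.4 | -86 33.3 | -82 33.7 | -78 33.6 | -74 33.8 | -70 33.7 | -66 33.4 | -62 33.9 | -58 34.1 | -54 34.1 | -50 34.1 | -46 34.3 | -42 34.3 | -38 34.4 | -34 34.4 | -30 34.5 | -26 34.5 | -22 34.6 | -18 34.6 | -14 34.7 | -10 34.7 | -6 34.7 | -2 36.6 | 2 35.8 | 6 34.9 | 10 34.9 | 14 35.0 | 18 35.0 | 22 35.0 | 26 35.1 | 30 35.2 | 34 35.2 | 38 35.2 | 42 35.2 | 46 35.2 | 50 35.2 | 54 35.2 | 58 35.2 | 62 35.1 | 66 34.8 | 70 34.8 | 74 34.9 | 78 35.1 | 82 34.6 | 86 34.5 | 90 34.6 | 94 34.8 | case vis 2313 (array([0.53266956, 0.02267168, 0.04043433]), 2313)
```

Request:
carry_out(turn=[[0,0,1],[0,0,1],[0,0,0],[0,0,0],[0,0,0],[0,0,0],[0,0,0],[0,0,0]], translation=[[0.05,0.08,0],[0,0,0.5],[0,0,0.9],[0,0,0.9],[0,0,0.7],[0,0,0.4],[0,0,0],[0,0,0]], fingers=[3.5,3.5,3.5,3.5,3.5,3.5,3.5,3.5])

```text
clock: 24.2
ee_pos: [0.5231, 0.0217, 0.0763]
eef_rot: [[1.0, 0.025, 0.001], [0.025, -1.0, 0.0], [0.001, -0.0, -1.0]]
force: [0.0, -0.0, -2.7]
opening: 0.0384
grasp_force: 40.9
```

Request:
carry_out(turn=[[0,0,0],[0,0,0],[0,0,0],[0,0,0],[0,0,0],[0,0,0],[0,0,0],[0,0,0]], translation=[[0,0,0.1],[0,0,0.1],[0,0,0.1],[0,0,0.1],[0,0,0.1],[0,0,0.05],[0,0,0],[0,0,0]], fingers=[3.5,3.5,3.5,3.5,3.5,3.5,3.5,3.5])

```text
clock: 25.2
ee_pos: [0.5228, 0.0217, 0.0705]
eef_rot: [[1.0, 0.025, 0.0], [0.025, -1.0, -0.0], [0.0, 0.0, -1.0]]
force: [-0.3, -0.6, -3.6]
opening: 0.0385
grasp_force: 40.9
```

Request:
carry_out(turn=[[0,0,0],[0,0,0],[0,0,0],[0,0,0],[0,0,0],[0,0,0],[0,0,0],[0,0,0]], translation=[[0,0,0.1],[0,0,0.1],[0,0,0.1],[0,0,0.05],[0,0,0.05],[0,0,0],[0,0,0],[0,0,0]], fingers=[3.5,3.5,3.5,3.5,3.5,3.5,3.5,3.5])

```text
clock: 26.2
ee_pos: [0.5228, 0.0217, 0.0665]
eef_rot: [[1.0, 0.025, 0.0], [0.025, -1.0, 0.0], [0.0, -0.0, -1.0]]
force: [-0.0, -0.7, -3.5]
opening: 0.0384
grasp_force: 40.9
```

Cap origin is ≈ 40 mm and still free. Continue.

Request:
carry_out(turn=[[0,0,0],[0,0,0],[0,0,0],[0,0,0],[0,0,0],[0,0,0],[0,0,0],[0,0,0]], translation=[[0,0,0.05],[0,0,0.05],[0,0,0.05],[0,0,0.05],[0,0,0.05],[0,0,0],[0,0,0],[0,0,0]], fingers=[3.5,3.5,3.5,3.5,3.5,3.5,3.5,3.5])

```text
clock: 27.2
ee_pos: [0.5227, 0.0217, 0.064]
eef_rot: [[1.0, 0.025, 0.0], [0.025, -1.0, -0.0], [0.0, 0.0, -1.0]]
force: [0.3, 0.2, -2.8]
opening: 0.0389
grasp_force: 40.9
```

Request:
carry_out(turn=[[0,0,0],[0,0,0],[0,0,0],[0,0,0],[0,0,0],[0,0,0],[0,0,0],[0,0,0]], translation=[[0,0,0.03],[0,0,0.03],[0,0,0.03],[0,0,0.03],[0,0,0.03],[0,0,0],[0,0,0],[0,0,0]], fingers=[3.5,3.5,3.5,3.5,3.5,3.5,3.5,3.5])

```text
clock: 28.2
ee_pos: [0.5227, 0.0217, 0.0625]
eef_rot: [[1.0, 0.025, 0.0], [0.025, -1.0, -0.0], [0.0, 0.0, -1.0]]
force: [-0.7, 0.1, -3.4]
opening: 0.0381
grasp_force: 40.9
```

Request:
carry_out(turn=[[0,0,0],[0,0,0],[0,0,0],[0,0,0],[0,0,0],[0,0,0],[0,0,0],[0,0,0]], translation=[[0,0,0.03],[0,0,0.03],[0,0,0.03],[0,0,0.03],[0,0,0],[0,0,0],[0,0,0],[0,0,0]], fingers=[3.5,3.5,3.5,3.5,3.5,3.5,3.5,3.5])

```text
clock: 29.2
ee_pos: [0.5228, 0.0217, 0.0615]
eef_rot: [[1.0, 0.025, 0.0], [0.025, -1.0, -0.0], [0.0, 0.0, -1.0]]
force: [-0.9, -0.4, 1.2]
opening: 0.0385
grasp_force: 41.2
```

Request:
carry_out(turn=[[0,0,3],[0,0,6],[0,0,7],[0,0,7],[0,0,7],[0,0,6],[0,0,4],[0,0,0]], translation=[[0,0,0],[-0.01,0,0],[-0.01,0,0],[-0.01,0,0],[-0.01,0,0],[0,0,0],[0,0,0],[0,0,0]], fingers=[3.5,3.5,3.5,3.5,3.5,3.5,3.5,3.5])

```text
clock: 30.2
ee_pos: [0.5231, 0.0216, 0.0615]
eef_rot: [[0.782, -0.623, 0.002], [-0.623, -0.782, -0.0], [0.001, -0.001, -1.0]]
force: [0.1, -1.1, -0.3]
opening: 0.0388
grasp_force: 41.2
```

```bash
cat > o.py <<'E'
from h import *
s=manip.observe(); print(np.round(s['clock'],2),'yaw',yaw().round(2),'F',np.round(s['force'],2),'T',np.round(s['torque'],3),np.round(s['ee_pos'],4),s['opening'].__round__(4),round(s['joint_positions'][6],2))
E
python3 o.py
```

```text
30.2 yaw -38.51 F [ 0.08 -1.07 -0.29] T [-0.11  -0.097 -0.061] [0.5231 0.0216 0.0615] 0.0388 -2.37
```

Request:
carry_out(turn=[[0,0,0],[0,0,0],[0,0,0],[0,0,-10],[0,0,-10],[0,0,-10],[0,0,-10],[0,0,-10]], translation=[[0,0,0],[0,0,0],[0,0,0],[0.01,0,0],[0.01,0,0],[0.01,0,0],[0.01,0,0],[0.01,0,0]], fingers=[5,5,5,5,5,5,5,5])

```text
clock: 31.2
ee_pos: [0.5228, 0.0216, 0.0613]
eef_rot: [[0.979, 0.204, -0.0], [0.204, -0.979, 0.0], [0.0, -0.0, -1.0]]
force: [-0.3, 0.0, -0.7]
opening: 0.0497
grasp_force: 0.0
```

Request:
carry_out(turn=[[0,0,-10],[0,0,-8],[0,0,0],[0,0,0],[0,0,0],[0,0,0],[0,0,0],[0,0,0]], translation=[[0.01,0,0],[0.01,0,0],[0,0,0],[0,0,0],[0,0,0],[0,0,0],[0,0,0],[0,0,0]], fingers=[5,5,5,5,4.5,3.5,3.5,3.5])

```text
clock: 32.2
ee_pos: [0.5232, 0.0216, 0.0616]
eef_rot: [[0.871, 0.492, 0.001], [0.492, -0.871, -0.0], [0.0, 0.0, -1.0]]
force: [0.2, -0.6, 3.2]
opening: 0.0389
grasp_force: 40.7
```

```bash
cat >> o.py <<'E'
import sys
if len(sys.argv)>1:
    p=shot('wrist'); C=cloud(p); L=(C-np.array(s['ee_pos']))@np.array(s['eef_rot'])
    x=L[:,:,0];y=L[:,:,1];r=np.hypot(x,y);a=(np.degrees(np.arctan2(-y,x))+yaw())
    m=(r<.04)&(L[:,:,2]>0)&(L[:,:,2]<.026); b=np.median(L[m&(L[:,:,2]<.012),2]); print('skirt top z',s['ee_pos'][2]-b,circ(L,m))
    for t in range(-150,150,3):
        k=m&(a>=t)&(a<t+3)
        if k.sum()>3: print(round(t+1.5),(np.percentile(r[k],97)*1000).round(1),end='|')
E
python3 o.py 1
```

```text
32.2 yaw 29.44 F [ 0.19 -0.58  3.24] T [-0.132  0.097 -0.027] [0.5232 0.0216 0.0616] 0.0389 -1.31
skirt top z 0.05436548161512584 (array([ 0.00193888, -0.00046568,  0.03525504]), 5007)
-110 32.0|-62 33.3|-58 33.1|-56 33.2|-52 33.4|-50 33.5|-46 33.1|-44 34.2|-40 35.3|-38 34.8|-34 32.8|-32 33.6|-28 33.6|-26 33.7|-22 33.7|-20 33.7|-16 33.8|-14 33.8|-10 33.9|-8 33.9|-4 34.0|-2 34.0|2 34.0|4 34.2|8 34.1|10 34.2|14 34.2|16 34.3|20 34.3|22 34.4|26 34.4|28 34.5|32 34.3|34 34.5|38 34.5|40 34.6|44 34.6|46 34.6|50 34.8|52 34.8|56 34.8|58 34.9|62 34.8|64 34.9|68 34.9|70 35.0|74 35.1|76 36.2|80 36.8|82 35.1|86 35.2|88 35.2|92 35.0|94 34.9|98 34.5|100 34.9|104 34.7|106 34.9|110 35.2|112 35.0|116 34.7|118 35.0|122 35.1|
```

Request:
carry_out(turn=[[0,0,2],[0,0,2],[0,0,2],[0,0,2],[0,0,2],[0,0,2],[0,0,1],[0,0,0.5]], translation=[[0,0,0],[0,0,0],[0,0,0],[-0.01,0,0],[0,0,0],[0,0,0],[-0.01,0,0],[0,0,0]], fingers=[3.5,3.5,3.5,3.5,3.5,3.5,3.5,3.5])

```text
clock: 33.25
ee_pos: [0.523, 0.0218, 0.0614]
eef_rot: [[0.962, 0.274, 0.0], [0.274, -0.962, 0.0], [0.001, -0.0, -1.0]]
force: [0.9, 0.6, 5.4]
opening: 0.0383
grasp_force: 40.8
```

```bash
python3 o.py
```

```text
33.25 yaw 15.92 F [0.88 0.64 5.36] T [ 0.105 -0.     0.163] [0.523  0.0218 0.0614] 0.0383 -1.52
```

Request:
carry_out(turn=[[0,0,0.5],[0,0,0.5],[0,0,0.5],[0,0,0.5],[0,0,0.5],[0,0,0.5],[0,0,0.5],[0,0,0.5]], translation=[[0,0,0],[0,0,0],[0,0,0],[0,0,0],[0,0,0],[0,0,0],[0,0,0],[0,0,0]], fingers=[3.5,3.5,3.5,3.5,3.5,3.5,3.5,3.5])

```text
clock: 34.25
ee_pos: [0.5228, 0.0215, 0.0613]
eef_rot: [[0.978, 0.206, 0.0], [0.206, -0.978, -0.0], [0.0, 0.0, -1.0]]
force: [-0.6, 0.7, 4.9]
opening: 0.0385
grasp_force: 40.9
```

```bash
python3 o.py
```

```text
34.25 yaw 11.91 F [-0.59  0.73  4.91] T [0.111 0.05  0.08 ] [0.5228 0.0215 0.0613] 0.0385 -1.58
```

Request:
carry_out(turn=[[0,0,1],[0,0,1],[0,0,1],[0,0,1],[0,0,0.5],[0,0,0.5],[0,0,0.5],[0,0,0.5]], translation=[[-0.01,0,0],[0,0,0],[0,0,0],[0,0,0],[0,0,0],[0,0,0],[0,0,0],[0,0,0]], fingers=[3.5,3.5,3.5,3.5,3.5,3.5,3.5,3.5])

```text
clock: 35.25
ee_pos: [0.5226, 0.0214, 0.0613]
eef_rot: [[0.995, 0.103, -0.0], [0.103, -0.995, -0.0], [-0.0, 0.0, -1.0]]
force: [0.2, 1.2, 5.4]
opening: 0.0384
grasp_force: 40.9
```

```bash
python3 o.py
```

```text
35.25 yaw 5.91 F [0.21 1.24 5.39] T [0.149 0.011 0.098] [0.5226 0.0214 0.0613] 0.0384 -1.67
```

Request:
carry_out(turn=[[0,0,0.7],[0,0,0.7],[0,0,0.7],[0,0,0.7],[0,0,0.5],[0,0,0.5],[0,0,0.5],[0,0,0.5]], translation=[[0,0,0],[0,0,0],[0,0,0],[0,0,0],[0,0,0],[0,0,0],[0,0,0],[0,0,0]], fingers=[3.5,3.5,3.5,3.5,3.5,3.5,3.5,3.5])

```text
clock: 36.25
ee_pos: [0.5225, 0.0214, 0.0613]
eef_rot: [[1.0, 0.019, -0.0], [0.019, -1.0, -0.0], [-0.0, 0.0, -1.0]]
force: [-0.8, -0.4, 4.8]
opening: 0.0384
grasp_force: 40.9
```

```bash
python3 o.py
```

```text
36.25 yaw 1.11 F [-0.8  -0.4   4.83] T [-0.004  0.156  0.172] [0.5225 0.0214 0.0613] 0.0384 -1.75
```

Request:
carry_out(turn=[[0,0,0.5],[0,0,0.5],[0,0,0.5],[0,0,0.5],[0,0,0.5],[0,0,0.5],[0,0,0.5],[0,0,0.5]], translation=[[0,0,0],[0,0,0],[0,0,0],[0,0,0],[0,0,0],[0,0,0],[0,0,0],[0,0,0]], fingers=[3.5,3.5,3.5,3.5,3.5,3.5,3.5,3.5])

```text
clock: 37.25
ee_pos: [0.5224, 0.0215, 0.0612]
eef_rot: [[0.999, -0.05, -0.001], [-0.05, -0.999, -0.0], [-0.001, 0.0, -1.0]]
force: [-0.5, 0.2, 4.8]
opening: 0.0382
grasp_force: 40.9
```

```bash
python3 o.py 1
```

```text
37.25 yaw -2.88 F [-0.45  0.23  4.77] T [0.115 0.047 0.175] [0.5224 0.0215 0.0612] 0.0382 -1.81
skirt top z 0.05408975232204519 (array([ 0.00191744, -0.00014969,  0.03513242]), 5008)
-142 33.1|-94 33.6|-92 33.5|-88 33.4|-86 33.5|-82 33.8|-80 33.6|-76 33.6|-74 35.5|-70 35.2|-68 33.5|-64 33.8|-62 33.9|-58 33.9|-56 33.9|-52 34.0|-50 34.0|-46 33.9|-44 34.0|-40 34.1|-38 34.1|-34 34.1|-32 34.1|-28 34.1|-26 34.1|-22 34.1|-20 34.2|-16 34.2|-14 34.3|-10 34.2|-8 34.2|-4 34.4|-2 34.2|2 34.3|4 34.3|8 34.3|10 34.4|14 34.3|16 34.4|20 34.4|22 34.4|26 34.5|28 34.5|32 34.6|34 34.5|38 34.5|40 34.7|44 35.1|46 36.4|50 35.6|52 34.7|56 34.8|58 34.6|62 34.6|64 34.5|68 34.1|70 34.4|74 34.4|76 34.8|80 34.7|82 34.6|86 34.5|88 34.6|136 33.5|
```

Request:
carry_out(turn=[[0,0,0.5],[0,0,0.5],[0,0,0.5],[0,0,0.5],[0,0,0.5],[0,0,0.5],[0,0,0.5],[0,0,0.5]], translation=[[0,0,0],[0,0,0],[0,0,0],[0,0,0],[0,0,0],[0,0,0],[0,0,0],[0,0,0]], fingers=[3.5,3.5,3.5,3.5,3.5,3.5,3.5,3.5])

```text
clock: 38.3
ee_pos: [0.5227, 0.0215, 0.0612]
eef_rot: [[0.993, -0.12, -0.0], [-0.12, -0.993, -0.0], [-0.0, 0.0, -1.0]]
force: [0.3, 0.2, 4.4]
opening: 0.0389
grasp_force: 40.8
```

```bash
python3 o.py
```

```text
38.3 yaw -6.89 F [0.32 0.22 4.35] T [0.04  0.023 0.173] [0.5227 0.0215 0.0612] 0.0389 -1.87
```

Request:
carry_out(turn=[[0,0,0.5],[0,0,0.5],[0,0,0.5],[0,0,0.5],[0,0,0.5],[0,0,0.5],[0,0,0],[0,0,0]], translation=[[0,0,0],[0,0,0],[0,0,0],[0,0,0],[0,0,0],[0,0,0],[0,0,0],[0,0,0]], fingers=[3.5,3.5,3.5,3.5,3.5,3.5,3.5,3.5])

```text
clock: 39.3
ee_pos: [0.5227, 0.0217, 0.0612]
eef_rot: [[0.985, -0.171, -0.0], [-0.171, -0.985, 0.0], [-0.0, -0.0, -1.0]]
force: [0.9, -1.2, 1.0]
opening: 0.0384
grasp_force: 40.6
```

```bash
python3 o.py
```

```text
39.3 yaw -9.86 F [ 0.87 -1.21  1.01] T [ 0.204 -0.211  0.163] [0.5227 0.0217 0.0612] 0.0384 -1.92
```

Request:
carry_out(turn=[[0,0,0.5],[0,0,0.5],[0,0,0.5],[0,0,0.5],[0,0,0.5],[0,0,0.5],[0,0,0.5],[0,0,0.5]], translation=[[0,0,0],[0,0,0.01],[0,0,0],[0,0,0],[0,0,0.01],[0,0,0],[0,0,0],[0,0,0]], fingers=[3.5,3.5,3.5,3.5,3.5,3.5,3.5,3.5])

```text
clock: 40.3
ee_pos: [0.5227, 0.0217, 0.061]
eef_rot: [[0.971, -0.24, 0.0], [-0.24, -0.971, 0.0], [0.0, -0.0, -1.0]]
force: [2.0, 1.7, -0.2]
opening: 0.0386
grasp_force: 40.4
```

```bash
python3 o.py
```

```text
40.3 yaw -13.87 F [ 2.05  1.75 -0.22] T [ 0.447 -0.323  0.375] [0.5227 0.0217 0.061 ] 0.0386 -1.98
```

Request:
carry_out(turn=[[0,0,0.5],[0,0,0.5],[0,0,0],[0,0,0],[0,0,0],[0,0,0],[0,0,0],[0,0,0]], translation=[[0,0,0],[0,0,0.01],[0,0,0],[0,0,0],[0,0,0],[0,0,0],[0,0,0],[0,0,0]], fingers=[3.5,3.5,3.5,3.5,3.5,3.5,3.5,3.5])

```text
clock: 41.3
ee_pos: [0.5227, 0.0217, 0.061]
eef_rot: [[0.967, -0.256, 0.0], [-0.256, -0.967, 0.0], [0.0, -0.0, -1.0]]
force: [2.2, 2.7, -1.6]
opening: 0.0388
grasp_force: 40.4
```

```bash
python3 o.py 1
```

```text
41.3 yaw -14.85 F [ 2.25  2.72 -1.58] T [ 0.627 -0.387  0.294] [0.5227 0.0217 0.061 ] 0.0388 -2.0
skirt top z 0.05377432030750615 (array([1.83469343e-03, 5.60590578e-06, 3.51119118e-02]), 5020)
-106 33.9|-104 33.6|-100 33.7|-98 33.7|-94 33.8|-92 33.5|-88 34.3|-86 35.7|-82 35.2|-80 33.5|-76 33.9|-74 33.9|-70 34.0|-68 33.9|-64 34.0|-62 34.0|-58 33.9|-56 34.0|-52 34.0|-50 34.0|-46 34.1|-44 34.1|-40 34.1|-38 34.1|-34 34.1|-32 34.1|-28 34.1|-26 34.1|-22 34.1|-20 34.2|-16 34.1|-14 34.2|-10 34.3|-8 34.2|-4 34.3|-2 34.3|2 34.3|4 34.4|8 34.3|10 34.3|14 34.3|16 34.3|20 34.5|22 34.4|26 34.4|28 34.4|32 34.6|34 36.1|38 36.2|40 34.5|44 34.6|46 34.4|50 34.4|52 34.2|56 34.4|58 34.1|62 34.3|64 34.3|68 34.6|70 34.3|74 34.3|76 34.7|124 33.5|
```

Request:
carry_out(turn=[[0,0,0.5],[0,0,0.5],[0,0,0.5],[0,0,0],[0,0,0],[0,0,0],[0,0,0],[0,0,0]], translation=[[0,0,0],[0,0,0.01],[0,0,0],[0,0,0],[0,0,0],[0,0,0],[0,0,0],[0,0,0]], fingers=[3.5,3.5,3.5,3.5,3.5,3.5,3.5,3.5])

```text
clock: 42.35
ee_pos: [0.5227, 0.0217, 0.0609]
eef_rot: [[0.96, -0.282, 0.0], [-0.282, -0.96, 0.0], [0.0, -0.0, -1.0]]
force: [2.7, 2.1, -1.3]
opening: 0.0383
grasp_force: 40.3
```

```bash
python3 o.py
```

```text
42.35 yaw -16.35 F [ 2.73  2.08 -1.31] T [ 0.785 -0.476  0.367] [0.5227 0.0217 0.0609] 0.0383 -2.02
```

Torque has clearly risen, from 0.17 to about 0.3–0.37 N m, so the cap is snug. Let go and retreat.

Request:
carry_out(turn=[[0,0,0],[0,0,0],[0,0,0],[0,0,0],[0,0,0],[0,0,0],[0,0,0],[0,0,0]], translation=[[0,0,0],[0,0,0],[0,0,0],[0,0,0],[0,0,-0.5],[0,0,-2],[0,0,-3],[0,0,-3]], fingers=[4.5,5.5,6,6,6,6,6,6])

```text
clock: 43.35
ee_pos: [0.5226, 0.0216, 0.147]
eef_rot: [[0.96, -0.281, -0.0], [-0.281, -0.96, -0.0], [-0.0, 0.0, -1.0]]
force: [0.6, 0.0, 0.4]
opening: 0.0599
grasp_force: 0.0
```

Request:
carry_out(turn=[[0,0,0],[0,0,0],[0,0,0],[0,0,0],[0,0,0],[0,0,0],[0,0,0],[0,0,0]], translation=[[0,0,-2],[0,0,-1],[0,0,0],[0,0,0],[0,0,0],[0,0,0],[0,0,0],[0,0,0]], fingers=[6,6,6,6,6,6,6,6])

```text
clock: 44.35
ee_pos: [0.5227, 0.0215, 0.1758]
eef_rot: [[0.96, -0.282, -0.0], [-0.282, -0.96, -0.0], [-0.0, 0.0, -1.0]]
force: [-1.3, 0.5, 0.0]
opening: 0.0599
grasp_force: 0.0
```

```bash
python3 - <<'E'
from h import *
p=shot('wrist');C=cloud(p);Z=C[:,:,2];x=C[:,:,0]-.5229;y=C[:,:,1]-.0223;r=np.hypot(x,y);a=np.degrees(np.arctan2(y,x))
for lo,hi,n in((0,.016,'crown'),(.024,.032,'skirt')):
    m=(r>lo)&(r<hi)&(Z>.045)&(Z<.09); A=np.c_[x[m],y[m],np.ones(m.sum())]; s=np.linalg.lstsq(A,Z[m],rcond=None)[0]; print(n,m.sum(),np.median(Z[m]).round(4),'tilt deg',np.degrees(s[:2]).round(2))
m=(r<.045)&(Z>.035)&(Z<.09); print(circ(C,m))
for t in range(-120,120,3):
    k=m&(Z<.06)&(a>=t)&(a<t+3)
    if k.sum()>3 and np.percentile(r[k],97)>.0352: print(t+1.5,np.percentile(r[k],97).round(4),end='|')
p=shot('scene'); b=p['pixels'][120:320,120:420,::-1]; cv2.imwrite('pics/fin.png',cv2.resize(b,(750,500)))
E
```

```text
crown 1103 0.0778 tilt deg [-0.39 -0.07]
skirt 1429 0.0538 tilt deg [-0.25  0.23]
(array([0.52264362, 0.02211994, 0.0360376 ]), 4427)
-85.5 0.0358|34.5 0.0355|
```

View pics/fin.png

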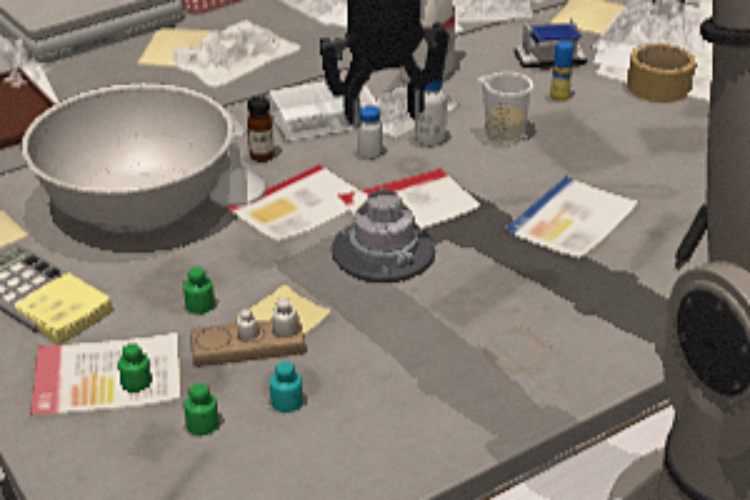

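The picture shows the cap level on the case at (385,225). The two small weights and the beaker are where they were, and the gripper is clear. Handing in.

```bash
python3 -c "
from bench import manip
print(manip.hand_in())"
```

```text
the job is handed in; nothing more can be done
None
```

I stood the 200 g weight in the case and screwed the cap on until it was snug: torque rose from about 0.17 to 0.37 N m, a little above the 0.35 given for snug, and I estimate 12–17 N on the seal. I then let go and handed the job in at about 44 s, with the two smaller weights and the beaker left where they were; the hand-in returned no verdict.

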